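# Cull the spoiled cold chisels from the sloping rack

### The arm

A 7-joint arm with a two-finger parallel gripper is mounted at the origin on the work surface. World frame = base frame: x ahead of the robot, y to its left, z up, the work surface at z = 0. Lengths are in m, angles in rad, forces in N, time in s.
With the tool pointing down it reaches from about 0.425 to 0.925 m from the base axis. Payload 6.8 kg.
Tool frame: the origin (TCP) lies midway between the tips of the shut fingers; the grasp point (between the pads) lies r.grip_point_offset behind it (r.grip_point_offset is the distance from the TCP to the grasp point, in m); z points along the fingers, y is the direction in which the jaws open and shut (so a half turn about z gives the same grasp; the last joint's range is limited). The gripper opens to 85 mm and grips with 20 to 120 N. Pads are 22 mm wide; open, the fingers measure 114 mm over their backs; the gripper's body (76 mm by 85 mm) begins 54 mm behind the grasp point. The pads swing forward as they close: fully open they stand 13 mm farther back than shut.
Start: joints at [1.036, 0.477, 0.022, 1.555, -0.011, 1.109, -0.083], TCP at [0.279, -0.614, 0.231] pointing down, gripper open.
Joint ranges: [-2.96, 2.96], [-0.34, 2.1], [-1.41, 1.46], [0.24, 2.44], [-1.37, 4.51], [0.17, 1.92], [-2.96, 2.96]. Speed limits (rad/s): [2.39, 2.39, 3.14, 3.14, 3.14, 3.14, 3.14].

### API

Orientations are given as a rotation vector (axis times angle).
In Python, from bench import r gives the robot as it stands. The module is installed in compiled form; this text tells all that it offers.
- The arm moves only by the tool play_rows, never from a script. Its argument "deltas" is a list of rows, each a list of 3 entries, a list of its own where there are three numbers: the finger opening in mm, from 0 to 85.4, then the shift along the tool's x, y, z in mm, then the turn, a rotation vector about the tool's x, y, z in rad. A call has 1 to 8 rows; each row is the pose to reach, as a shift and turn from the pose measured when the call began, along the tool's axes at that moment; what a row does not reach only later rows make up. A row lasts 1/8 s, in which the tool goes at most 62.5 mm and 10.7 degrees, less where a joint would pass 70% of its speed; a pose out of reach is approached as far as the arm can. A call with a gripper value outside its range is refused whole. The fingers move at their own pace and stop on an object; "squeeze" is the grip in N (left out, the last holds). Time passes only in rows, so rows that repeat a pose let the fingers close. It gives the time, the measured TCP pose, the force and the opening at its end, in the units of the state.
- r.get_obs(): the state, without advancing time (a new reading comes with each control period).
- r.grab_frame(name): name is "scene" or "top"; returns (picture, depth): 384x512x3 uint8, red, green, blue; 384x512 float32, m along the optical axis (not along the pixel's ray), 0 where there is no reading.
- r.camera_model(name): a dict with "mtx" (3x3 intrinsics, pixels), "rvec" (rotation vector, rad) and "tvec" (3), from world to camera coordinates, as OpenCV has them. Camera axes: x right, y down, z forward; pixel columns grow to the right and rows downward; lengths in m; the calibration is good to about 2 mm. A picture is of the moment at which its call begins. camera_model takes no time and is no camera call.
- r.hand_in(): hands the job in, once; it reports no verdict.
The state is a dict: "clock": time; "joints": joint angles; "qvel": joint speeds; "tau": joint torques, N m; "tcp_pos": TCP position; "orientation": TCP orientation; "contact_force": force on the tool from outside, world axes, zero at the start; "moment": the same for the moment, N m; "grip_width": finger opening in m.
Only numpy, scipy, OpenCV 4.12 (cv2) and the standard library are available. Lean on these libraries where they do the work, as an engineer would, in place of code of your own. Each camera call takes 0.05 s, during which the arm holds its last target. There are 200 camera calls.

### The job

Two of the five cold chisels in the sloping rack are spoiled: one has snapped off short and one has its blade bent over. Pull out these two and drop one into each pocket of the grey regrind box, well down between its walls. Leave the three sound chisels in their slots and do not disturb the hammer, the torch or the oil can.

Things in the scene. Friction and masses are not known exactly. Their poses are not given: they have to be found in the camera images.
- rack: wooden rack fixed to the bench, 180 mm wide (its y). Its slotted face rises at 28 deg towards the rack's +x: outward normal (-0.469, 0, 0.883), uphill (0.883, 0, 0.469) in the rack frame. Origin on the bench below the middle slot. A 12 mm carrying bar along y spans the rear at rack x = 60, z = 181 mm, on posts at y = +-95 mm.
- rack_slots (a point): mouth of the middle slot, on the sloping face, 85 mm above the bench; axes as the rack. Five slots at y = -68, -34, 0, 34, 68 mm, each 22 mm along the slope, 14 mm along y and 25 mm deep square to the face. The face reaches 40 mm downhill and 75 mm uphill of the slots.
- box: grey open box fixed to the bench, 56 x 106 mm outside (its x, y), 65 mm high, 6 mm walls, 5-6 mm floor, with one partition making two square pockets about 44 x 44 mm and 60 mm deep, side by side along its y. Origin at the centre of its underside, z up.
- pocket_0 (a point): centre of the floor of one pocket (the box's -y side); the rim is 60 mm above it; axes as the box
- pocket_1 (a point): centre of the floor of the other pocket (the box's +y side); the rim is 60 mm above it; axes as the box
- hammer: hand hammer lying on the bench, a bystander. Origin on its underside.
- torch: hand torch, about 125 mm long and 36 mm thick, lying on the bench, a bystander. Origin on its underside, x along it.
- oil: closed oil can, 56 mm across and 110 mm high, standing on the bench, a bystander. Origin at the centre of its underside.
- chisel_a: one of five steel cold chisels, in any slot of the rack, leaning with the slots (a few degrees of play). A bar 20 mm (its x, uphill) by 12 mm (its y, along the rack); z runs along it from foot to blade. Origin on the axis 40 mm above the foot, 15 mm out of the face; the plain bar ends 32 mm (if snapped, 23 mm) beyond the origin. 0.15 kg. Sound, snapped or bent: see its _end point.
- chisel_a_end (a point): the far end of chisel_a (middle of its cutting edge or of the break). In the chisel's frame: sound (95 mm long, straight blade) at about (0, 0, 56) mm; snapped short (67 mm long, no blade) at (0, 0, 27) mm; blade bent over sideways at (0, 19, 47) mm
- chisel_b: one of five steel cold chisels, in any slot of the rack, leaning with the slots (a few degrees of play). A bar 20 mm (its x, uphill) by 12 mm (its y, along the rack); z runs along it from foot to blade. Origin on the axis 40 mm above the foot, 15 mm out of the face; the plain bar ends 32 mm (if snapped, 23 mm) beyond the origin. 0.15 kg. Sound, snapped or bent: see its _end point.
- chisel_b_end (a point): the far end of chisel_b (middle of its cutting edge or of the break). In the chisel's frame: sound (95 mm long, straight blade) at about (0, 0, 56) mm; snapped short (67 mm long, no blade) at (0, 0, 27) mm; blade bent over sideways at (0, 19, 47) mm
- chisel_c: one of five steel cold chisels, in any slot of the rack, leaning with the slots (a few degrees of play). A bar 20 mm (its x, uphill) by 12 mm (its y, along the rack); z runs along it from foot to blade. Origin on the axis 40 mm above the foot, 15 mm out of the face; the plain bar ends 32 mm (if snapped, 23 mm) beyond the origin. 0.15 kg. Sound, snapped or bent: see its _end point.
- chisel_c_end (a point): the far end of chisel_c (middle of its cutting edge or of the break). In the chisel's frame: sound (95 mm long, straight blade) at about (0, 0, 56) mm; snapped short (67 mm long, no blade) at (0, 0, 27) mm; blade bent over sideways at (0, 19, 47) mm
- chisel_d: one of five steel cold chisels, in any slot of the rack, leaning with the slots (a few degrees of play). A bar 20 mm (its x, uphill) by 12 mm (its y, along the rack); z runs along it from foot to blade. Origin on the axis 40 mm above the foot, 15 mm out of the face; the plain bar ends 32 mm (if snapped, 23 mm) beyond the origin. 0.15 kg. Sound, snapped or bent: see its _end point.
- chisel_d_end (a point): the far end of chisel_d (middle of its cutting edge or of the break). In the chisel's frame: sound (95 mm long, straight blade) at about (0, 0, 56) mm; snapped short (67 mm long, no blade) at (0, 0, 27) mm; blade bent over sideways at (0, 19, 47) mm
- chisel_e: one of five steel cold chisels, in any slot of the rack, leaning with the slots (a few degrees of play). A bar 20 mm (its x, uphill) by 12 mm (its y, along the rack); z runs along it from foot to blade. Origin on the axis 40 mm above the foot, 15 mm out of the face; the plain bar ends 32 mm (if snapped, 23 mm) beyond the origin. 0.15 kg. Sound, snapped or bent: see its _end point.
- chisel_e_end (a point): the far end of chisel_e (middle of its cutting edge or of the break). In the chisel's frame: sound (95 mm long, straight blade) at about (0, 0, 56) mm; snapped short (67 mm long, no blade) at (0, 0, 27) mm; blade bent over sideways at (0, 19, 47) mm

How it is judged:
At the end, for the whole second after the job is handed in: the snapped and the bent chisel each lie at rest in a different pocket of the box (chisel origin within 22 mm of the pocket's centre along both of its axes and less than 56 mm above its floor); the three sound chisels are within 12 mm of where they stood (((x of chisel_c in the frame of pocket_0 between -0.022 and 0.022 m and y of chisel_c in the frame of pocket_0 between -0.022 and 0.022 m and z of chisel_c in the frame of pocket_0 below 0.056 m and x of chisel_d in the frame of pocket_1 between -0.022 and 0.022 m and y of chisel_d in the frame of pocket_1 between -0.022 and 0.022 m and z of chisel_d in the frame of pocket_1 below 0.056 m) or (x of chisel_c in the frame of pocket_1 between -0.022 and 0.022 m and y of chisel_c in the frame of pocket_1 between -0.022 and 0.022 m and z of chisel_c in the frame of pocket_1 below 0.056 m and x of chisel_d in the frame of pocket_0 between -0.022 and 0.022 m and y of chisel_d in the frame of pocket_0 between -0.022 and 0.022 m and z of chisel_d in the frame of pocket_0 below 0.056 m)) and linear speed of each of chisel_c, chisel_d below 0.03 m/s and distance of each of chisel_a, chisel_b, chisel_e from where it was at the start of the episode below 0.012 m); the robot touches nothing.
It fails at once if a sound chisel is pulled out or shifted by more than 20 mm (distance of any of chisel_a, chisel_b, chisel_e from where it was at the start of the episode above 0.02 m).
It fails at once if hammer, torch or oil can pushed more than 30 mm (distance of any of hammer, torch, oil from where it was at the start of the episode above 0.03 m).
It also fails if it takes over 59 s, if anything falls off the work surface, if the arm or the gripper's body presses on something with over 40 N, if the wrist force passes 120 N, or if a joint passes its speed limit or range.

## Working session

There is one attempt and no reset: what is moved stays moved. The work goes in short steps, Python scripts to look and compute and a tool call to move; the robot and the scene stay as the last step left them, time stands still between calls to the robot, and variables do not carry over. Pictures are saved under pics/ and viewed, about 8 in all and at most 12, crops included, and the job is handed in when it is done.

Besides the shell and the picture viewer there is one more tool, called by a JSON object that holds its "fn" and its "kwargs", one argument or row to a line. play_rows: Moves the arm, as the interface text tells. Its arguments: {"type":"object","properties":{"deltas":{"type":"array"},"squeeze":{"type":"number"}},"required":["deltas"]}

```bash
mkdir -p pics; cat > h.py <<'E'
import numpy as np, cv2
from bench import r
from scipy.spatial.transform import Rotation as R
def cam(n):
    m=r.camera_model(n); return np.array(m["mtx"],float),R.from_rotvec(np.ravel(m["rvec"])).as_matrix(),np.ravel(m["tvec"]).astype(float)
def cloud(n,d):
    K,Rm,t=cam(n); v,u=np.mgrid[:384,:512]
    c=np.stack([(u-K[0,2])/K[0,0]*d,(v-K[1,2])/K[1,1]*d,d],-1)
    return (c-t)@Rm
def grab(n,tag):
    p,d=r.grab_frame(n); cv2.imwrite(f"pics/{tag}.png",cv2.cvtColor(p,cv2.COLOR_RGB2BGR)); np.save(f"pics/{tag}.npy",d); return p,d
E
python3 - <<'E'
from h import *
ims=[]
for n in("scene","top"):
    p,d=grab(n,n+"0"); K,Rm,t=cam(n); print(n,K[0,0],-Rm.T@t,Rm.tolist())
    print((d>0).mean())
o=r.get_obs();print(o["clock"],o["tcp_pos"],o["orientation"],o["grip_width"],r.grip_point_offset)
E
```

```text
scene 399.44536295536597 [1.2105669  0.04087004 1.05220601] [[-0.045250839017228574, 0.9989616948201697, -0.005281462889317967], [0.8204667268956268, 0.03414827318574899, -0.5706735016588808], [-0.5699006155685515, -0.03015671932498354, -0.8211600700558572]]
0.9959513346354166
top 394.79487341344327 [ 0.4272512  -0.00170592  1.04288533] [[-0.0021978299760585683, -0.9999319169699517, -0.011459972434274796], [-0.9891359080021744, 0.003858295870868595, -0.14695328867938642], [0.14698749961854096, 0.011012491896516347, -0.9890770445107494]]
0.9960784912109375
0.1 [ 0.27920571 -0.6139678   0.23040336] [-3.06874729e+00 -6.65080224e-01  7.34841185e-04] 0.08556872394684754 0.0187
```

View pics/scene0.png

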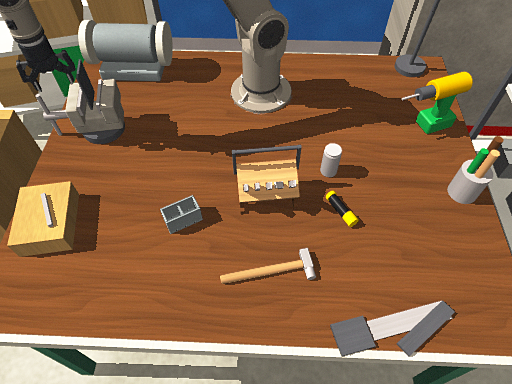

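View pics/top0.png

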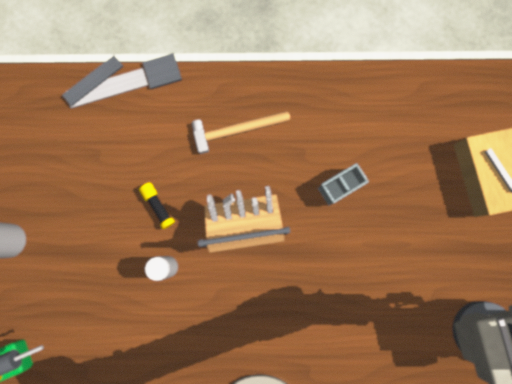

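```bash
python3 - <<'E'
from h import *
a=cv2.imread("pics/top0.png")[155:260,190:300]; b=cv2.imread("pics/scene0.png")[140:215,225:310]; c=cv2.imread("pics/top0.png")[155:215,310:380]
f=lambda x,s:cv2.resize(x,None,fx=s,fy=s,interpolation=cv2.INTER_CUBIC)
A=f(a,5);B=f(b,4) ;C=f(c,3)
o=np.zeros((525,550,3),np.uint8);o[:525,:550]=A
cv2.imwrite("pics/c1.png",o)
o=np.zeros((450,760,3),np.uint8);B=f(b,6);o[:450,:510]=B;o[:180,520:730]=C;cv2.imwrite("pics/c2.png",o)
# box: top rim; rack face
d=np.load("pics/top0.npy");P=cloud("top",d)
s=P[160:207,312:375].reshape(-1,3);m=(s[:,2]>.058)&(s[:,2]<.075);q=s[m]
rc=cv2.minAreaRect((q[:,:2]*1000).astype(np.float32));print("box",rc,m.sum(),q[:,2].mean())
for n,sl in(("top",np.s_[185:255,195:295]),("scene",np.s_[140:212,228:306])):
    s=cloud(n,np.load(f"pics/{n}0.npy"))[sl].reshape(-1,3); s=s[(s[:,2]>.05)&(s[:,2]<.14)]
    best=None;g=np.random.default_rng(0)
    for _ in range(800):
        t=s[g.choice(len(s),3,False)];nn=np.cross(t[1]-t[0],t[2]-t[0]);L=np.linalg.norm(nn)
        if L<1e-5:continue
        nn/=L; 
        if nn[2]<0:nn=-nn
        if not .82<nn[2]<.94:continue
        k=abs((s-t[0])@nn)<.003
        if best is None or k.sum()>best.sum():best=k
    q=s[best];ce=q.mean(0);nn=np.linalg.svd(q-ce)[2][2];nn*=np.sign(nn[2]);print(n,best.sum(),len(s),"n",nn,"c",ce,"yaw rackx",np.degrees(np.arctan2(-nn[1],-nn[0])))
    print(" extents",cv2.minAreaRect((q[:,:2]*1000).astype(np.float32)))
    # bar
    s=cloud(n,np.load(f"pics/{n}0.npy"))[sl].reshape(-1,3);s=s[s[:,2]>.17];c2=s.mean(0);v=np.linalg.svd(s-c2)[2][0];print(" bar",c2,v,len(s),s.min(0),s.max(0))
E
```

```text
box ((590.5726928710938, -216.44235229492188), (55.78043746948242, 106.06233978271484), 30.710437774658203) 303 0.06458767929590875
top 2099 3178 n [0.46286894 0.06762479 0.88384344] c [0.49643403 0.03702049 0.09435813] yaw rackx -171.6879384679191
 extents ((497.1701965332031, 38.24134826660156), (104.0273208618164, 181.37950134277344), 8.328968048095703)
 bar [0.45220012 0.03024681 0.24073608] [-0.03065455 -0.04249966  0.9986261 ] 562 [ 0.4272512  -0.06751483  0.17192368] [0.47429978 0.13118761 1.04288533]
scene 1642 2304 n [0.46680011 0.07002082 0.88158649] c [0.4938187  0.03701868 0.09539443] yaw rackx -171.4691379363238
 extents ((496.184326171875, 36.15525817871094), (102.86019134521484, 193.62728881835938), 8.420748710632324)
 bar [0.5028024  0.03305634 0.24015024] [0.65734345 0.00318173 0.75358441] 331 [ 0.43288369 -0.06483161  0.17014617] [1.2105669  0.13036607 1.05220601]
```

View pics/c1.png

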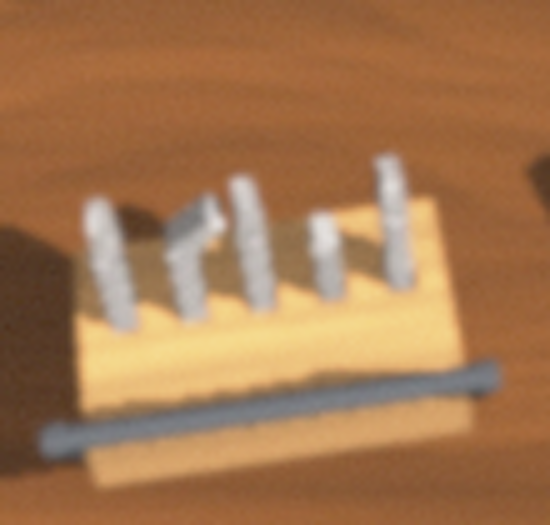

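View pics/c2.png

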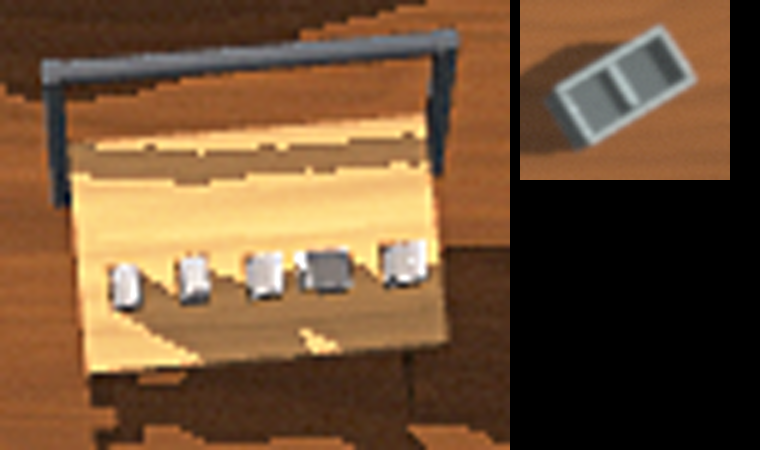

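```bash
cat >> h.py <<'E'
yaw=np.radians(188.4); 
Rr=R.from_euler('z',yaw).as_matrix(); O=np.array([.5115,.0393,.085])
up=Rr@[.8829,0,.4695]; nn=Rr@[-.4695,0,.8829]; ry=Rr[:,1]
F=np.c_[up,ry,nn]   # face frame: u(uphill), y, n(out)
def face(P): return (P-O)@F
def steps(Rt,pt):
    "pose as a row delta from current: shift mm in tool axes, rotvec"
    o=r.get_obs();Rc=R.from_rotvec(o["orientation"]);
    return np.round(Rc.inv().apply(pt-o["tcp_pos"])*1000,1),np.round((Rc.inv()*R.from_matrix(Rt)).as_rotvec(),3)
E
python3 - <<'E'
from h import *
for n in("top","scene"):
    d=np.load(f"pics/{n}0.npy");P=cloud(n,d)[d>0];f=face(P)*1000
    fc=f[(abs(f[:,2])<4)&(abs(f[:,1])<110)&(f[:,0]>-60)&(f[:,0]<95)];print(n,"face",np.percentile(fc,[1,50,99],axis=0).round(1).tolist())
    b=P[(P[:,2]>.17)&(P[:,2]<.2)&(abs(f[:,1])<120)&(abs(f[:,0])<150)];print(" bar rack",((b-O)@Rr*1000).mean(0).round(1),np.ptp((b-O)@Rr*1000,axis=0))
    for k in(-68,-34,0,34,68):
        q=f[(abs(f[:,1]-k)<22)&(f[:,2]>8)&(f[:,2]<85)&(abs(f[:,0])<25)]
        print(k,len(q),[ (lo,np.median(q[(q[:,2]>lo)&(q[:,2]<=lo+15)],axis=0).round(1)[:2].tolist(),np.ptp(q[(q[:,2]>lo)&(q[:,2]<=lo+15)],axis=0).round(0)[:2].tolist()) for lo in range(8,80,15) if ((q[:,2]>lo)&(q[:,2]<=lo+15)).sum()>2],q[:,2].max().round(1))
print(R.from_rotvec(r.get_obs()["orientation"]).as_matrix().round(3).tolist())
for sgn in(1,-1):
    y=sgn*up; Rt=np.c_[np.cross(y,-nn),y,-nn]; print(sgn,steps(Rt,O+.12*nn+.034*ry))
E
```

```text
top face [[-40.2, -89.4, -2.9], [20.8, 2.6, 1.1], [73.8, 87.8, 3.8]]
 bar rack [ 58.   -1.6 100.8] [ 13.81024758 200.10964422  20.39135717]
-68 136 [(8, [5.6, -66.5], [20.0, 12.0]), (23, [4.6, -67.2], [18.0, 12.0]), (38, [2.1, -67.7], [13.0, 12.0]), (53, [0.3, -65.4], [18.0, 11.0]), (68, [-4.6, -68.0], [20.0, 9.0])] 75.8
-34 162 [(8, [5.8, -34.1], [16.0, 12.0]), (23, [4.2, -34.5], [3.0, 10.0]), (38, [2.6, -34.0], [24.0, 18.0]), (53, [-5.2, -23.1], [19.0, 25.0])] 69.1
0 166 [(8, [5.8, -0.5], [14.0, 11.0]), (23, [4.0, -0.3], [17.0, 12.0]), (38, [1.9, -1.1], [10.0, 13.0]), (53, [-2.0, -13.6], [19.0, 27.0]), (68, [-4.9, -1.2], [21.0, 23.0])] 75.6
34 75 [(8, [7.0, 33.3], [3.0, 10.0]), (23, [6.2, 32.3], [18.0, 12.0]), (38, [-1.1, 33.1], [19.0, 11.0])] 45.9
68 125 [(8, [5.7, 66.8], [14.0, 11.0]), (23, [4.7, 67.6], [4.0, 12.0]), (38, [2.7, 67.3], [16.0, 13.0]), (53, [1.0, 65.3], [15.0, 12.0]), (68, [-6.6, 66.8], [18.0, 8.0])] 74.4
scene face [[-38.5, -90.1, -3.6], [23.9, 1.7, 0.4], [74.9, 87.5, 3.9]]
 bar rack [ 57.   -1.6 100.1] [ 15.53349755 197.46048441  22.22552003]
-68 49 [(8, [1.7, -63.5], [11.0, 0.0]), (23, [-6.5, -63.6], [15.0, 8.0]), (38, [-10.2, -64.0], [18.0, 4.0]), (53, [-6.9, -64.2], [15.0, 3.0]), (68, [-6.7, -69.6], [18.0, 8.0])] 76.3
-34 62 [(38, [-2.7, -37.9], [18.0, 11.0]), (53, [-6.7, -23.8], [16.0, 24.0])] 66.9
0 60 [(23, [-11.9, 4.2], [6.0, 9.0]), (38, [-4.7, 5.0], [13.0, 3.0]), (53, [-5.3, -16.1], [16.0, 27.0]), (68, [-6.9, -1.5], [18.0, 9.0])] 77.7
34 37 [(8, [-8.6, 37.0], [5.0, 6.0]), (23, [-1.5, 34.6], [15.0, 12.0]), (38, [-2.5, 32.9], [18.0, 12.0])] 45.5
68 36 [(38, [-13.4, 68.9], [10.0, 12.0]), (53, [-8.5, 69.8], [14.0, 12.0]), (68, [-4.6, 66.2], [17.0, 9.0])] 78.1
[[0.91, 0.414, -0.001], [0.414, -0.91, 0.001], [-0.0, -0.002, -1.0]]
1 (array([ 526.7, -450.2,   40.1]), array([-0.341, -0.45 ,  1.81 ]))
-1 (array([ 526.7, -450.2,   40.1]), array([ 0.417, -0.316, -1.263]))
```

```bash
cat >> h.py <<'E'
a=nn-.08*up; a/=np.linalg.norm(a)
def graspR():
    z=-a; x=np.cross(-up,z); x/=np.linalg.norm(x); return np.c_[x,np.cross(z,x),z]
def st():
    o=r.get_obs(); return round(o["clock"],2),o["tcp_pos"].round(4),o["contact_force"].round(1),round(o["grip_width"],4),o["joints"].round(2)
E
python3 - <<'E'
from h import *
print(steps(graspR(),O+.0335*ry+(-.004-.08*.17)*up+.2*nn)); print(st())
E
```

```text
(array([ 577.8, -436.1,  -22.3]), array([ 0.485, -0.367, -1.253]))
(0.1, array([ 0.2792, -0.614 ,  0.2304]), array([-0.9, -0.4,  0.5]), 0.0856, array([ 1.04,  0.48,  0.02,  1.56, -0.01,  1.11, -0.08]))
```

{"fn": "play_rows", "kwargs": {
  "deltas": [
    [60,[60,-10,-50],[0.05,-0.05,-0.15]],
    [50,[200,-120,-60],[0.3,-0.2,-0.7]],
    [44,[300,-220,-60],[0.485,-0.367,-1.253]],
    [44,[577.8,-436.1,-40],[0.485,-0.367,-1.253]],
    [44,[577.8,-436.1,-40],[0.485,-0.367,-1.253]],
    [44,[577.8,-436.1,-40],[0.485,-0.367,-1.253]],
    [44,[577.8,-436.1,-40],[0.485,-0.367,-1.253]],
    [44,[577.8,-436.1,-40],[0.485,-0.367,-1.253]]
  ]
}}

```text
clock: 1.1
tcp_pos: [0.5162, -0.1941, 0.2744]
orientation: [-1.763, -2.052, 0.6]
contact_force: [0.2, 0.1, 0.4]
grip_width: 0.0441
```

```bash
python3 - <<'E'
from h import *
print(steps(graspR(),O+.0335*ry+(-.004-.08*.17)*up+.2*nn)); print(st())
E
```

```text
(array([197.5, 129.2, -57.5]), array([-0.002,  0.001,  0.005]))
(1.1, array([ 0.5162, -0.1941,  0.2744]), array([0.2, 0.1, 0.4]), 0.0441, array([ 0.37,  0.57, -0.33,  1.45,  0.28,  1.72,  0.15]))
```

{"fn": "play_rows", "kwargs": {
  "deltas": [
    [44,[197.5,129,-57.5],[0,0,0]],
    [44,[197.5,129,-57.5],[0,0,0]],
    [44,[197.5,129,-57.5],[0,0,0]],
    [44,[197.5,129,-57.5],[0,0,0]],
    [44,[197.5,129,-57.5],[0,0,0]]
  ]
}}

```text
clock: 1.72
tcp_pos: [0.6246, 0.0286, 0.2516]
orientation: [-1.751, -2.059, 0.6]
contact_force: [-0.6, -0.3, 0.1]
grip_width: 0.0438
```

```bash
python3 - <<'E'
from h import *
print(steps(graspR(),O+.0335*ry+(-.005-.08*.09)*up+.1*nn)); print(steps(graspR(),O+.0335*ry+(-.004)*up+.01*nn));print(st())
E
```

```text
(array([-6.3,  1.2, 99.1]), array([-0.004,  0.001,  0.014]))
(array([ -6.2,   0.6, 189.5]), array([-0.004,  0.001,  0.014]))
(1.73, array([0.6246, 0.0286, 0.2516]), array([-0.6, -0.3,  0.1]), 0.0438, array([ 0.06,  0.75, -0.38,  1.19,  0.18,  1.81, -0.15]))
```

{"fn": "play_rows", "kwargs": {
  "deltas": [
    [44,[-6.3,1,60],[-0.004,0.001,0.014]],
    [44,[-6.3,1,100],[-0.004,0.001,0.014]],
    [44,[-6.3,1,130],[-0.004,0.001,0.014]],
    [44,[-6.3,1,130],[-0.004,0.001,0.014]]
  ]
}}

```text
clock: 2.22
tcp_pos: [0.5546, 0.0104, 0.1403]
orientation: [-1.768, -2.046, 0.604]
contact_force: [0.4, 0.0, -0.5]
grip_width: 0.0442
```

```bash
python3 - <<'E'
from h import *
print(steps(graspR(),O+.0335*ry+(-.004)*up+.01*nn));print(st())
p,d=grab("scene","s1"); t,_=grab("top","t1")
f=lambda x,s:cv2.resize(x,None,fx=s,fy=s,interpolation=cv2.INTER_CUBIC)
cv2.imwrite("pics/c3.png",np.hstack([f(cv2.imread("pics/s1.png")[120:220,225:310],4),f(cv2.imread("pics/t1.png")[155:255,190:300],4)]))
E
```

```text
(array([ 1.4,  0.9, 57.1]), array([-0.005,  0.   , -0.001]))
(2.23, array([0.5546, 0.0104, 0.1403]), array([ 0.4,  0. , -0.5]), 0.0442, array([ 0.11,  0.74, -0.39,  1.49,  0.2 ,  1.54, -0.18]))
```

View pics/c3.png

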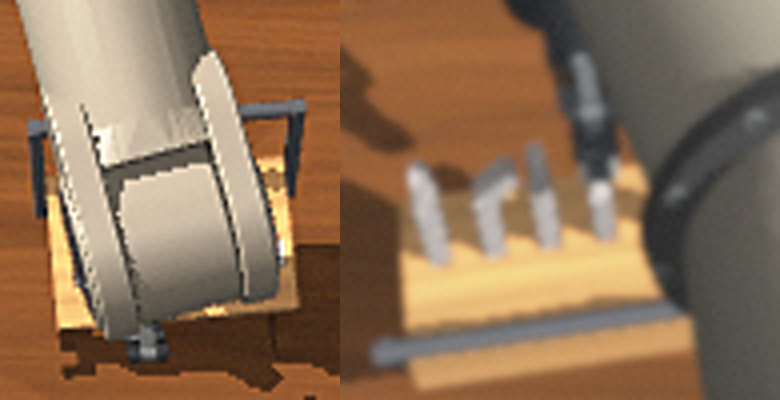

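{"fn": "play_rows", "kwargs": {
  "deltas": [
    [44,[1.4,1,25],[0,0,0]],
    [44,[1.4,1,45],[0,0,0]],
    [44,[1.4,1,57],[0,0,0]],
    [44,[1.4,1,57],[0,0,0]]
  ]
}}

```text
clock: 2.82
tcp_pos: [0.5282, 0.0086, 0.0941]
orientation: [-1.771, -2.05, 0.598]
contact_force: [0.7, -0.6, 1.3]
grip_width: 0.0438
```

{"fn": "play_rows", "kwargs": {
  "deltas": [
    [8,[0,0,0],[0,0,0]],
    [8,[0,0,0],[0,0,0]],
    [8,[0,0,0],[0,0,0]],
    [8,[0,0,0],[0,0,0]],
    [8,[0,0,0],[0,0,0]]
  ],
  "squeeze": 50
}}

```text
clock: 3.45
tcp_pos: [0.527, 0.0085, 0.097]
orientation: [-1.769, -2.047, 0.602]
contact_force: [-5.5, -0.9, 14.0]
grip_width: 0.0188
```

{"fn": "play_rows", "kwargs": {
  "deltas": [
    [8,[0,0,-15],[0,0,0]],
    [8,[0,0,-40],[0,0,0]],
    [8,[0,0,-70],[0,0,0]],
    [8,[0,0,-110],[0,0,0]],
    [8,[0,0,-150],[0,0,0]],
    [8,[0,0,-150],[0,0,0]]
  ]
}}

```text
clock: 4.2
tcp_pos: [0.61, 0.0214, 0.2258]
orientation: [-1.773, -2.052, 0.595]
contact_force: [0.8, -0.1, -2.3]
grip_width: 0.0188
```

```bash
cat >> h.py <<'E'
B=np.array([.5906,-.2164,.0]); bx=np.array([np.cos(np.radians(30.7)),np.sin(np.radians(30.7)),0]); by=np.array([-bx[1],bx[0],0])
def boxR(s):
    y=s*bx; z=np.array([0,0,-1.]); return np.c_[np.cross(y,z),y,z]
E
python3 - <<'E'
from h import *
print(st())
p=B-.025*by+np.array([0,0,.19])
for s in(1,-1): print(s,steps(boxR(s),p))
d=grab("top","t2")[1];grab("scene","s2")
f=lambda x,s:cv2.resize(x,None,fx=s,fy=s,interpolation=cv2.INTER_CUBIC)
cv2.imwrite("pics/c4.png",np.hstack([f(cv2.imread("pics/s2.png")[100:220,215:310],4),f(cv2.imread("pics/t2.png")[140:260,190:290],4)]))
E
```

```text
(4.2, array([0.61  , 0.0214, 0.2258]), array([ 0.8, -0.1, -2.3]), 0.0188, array([ 0.08,  0.74, -0.38,  1.27,  0.18,  1.74, -0.16]))
1 (array([-255.6,  -18.2,   54. ]), array([-0.557, -0.109, -0.38 ]))
-1 (array([-255.6,  -18.2,   54. ]), array([-0.151,  0.769,  2.654]))
```

View pics/c4.png

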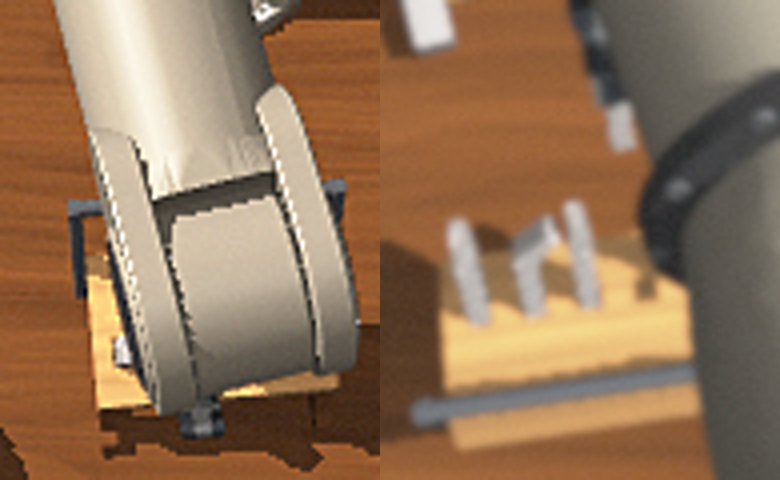

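```bash
python3 - <<'E'
from h import *
p=B+.025*by+np.array([0,0,.2]); print(steps(boxR(1),p))
E
```

```text
(array([-208.8,  -38.4,   52. ]), array([-0.564, -0.11 , -0.379]))
```

{"fn": "play_rows", "kwargs": {
  "deltas": [
    [8,[-60,0,-10],[-0.05,0,0]],
    [8,[-120,-15,10],[-0.2,-0.05,-0.15]],
    [8,[-208.8,-38.4,52],[-0.564,-0.11,-0.379]],
    [8,[-208.8,-38.4,52],[-0.564,-0.11,-0.379]],
    [8,[-208.8,-38.4,52],[-0.564,-0.11,-0.379]],
    [8,[-208.8,-38.4,52],[-0.564,-0.11,-0.379]],
    [8,[-208.8,-38.4,52],[-0.564,-0.11,-0.379]]
  ]
}}

```text
clock: 5.18
tcp_pos: [0.5778, -0.1935, 0.1994]
orientation: [-1.552, -2.729, 0.001]
contact_force: [1.0, 0.7, -1.8]
grip_width: 0.0191
```

```bash
python3 - <<'E'
from h import *
p=B+.025*by+np.array([0,0,.073]); print(steps(boxR(1),p),st())
d=grab("top","t3")[1];grab("scene","s3")
f=lambda x,s:cv2.resize(x,None,fx=s,fy=s,interpolation=cv2.INTER_CUBIC)
cv2.imwrite("pics/c5.png",np.hstack([f(cv2.imread("pics/s3.png")[130:250,140:240],4),f(cv2.imread("pics/t3.png")[120:240,280:380],4)]))
E
```

```text
(array([ -1.4,  -0.5, 126.4]), array([-0.001, -0.002,  0.001])) (5.17, array([ 0.5778, -0.1935,  0.1994]), array([ 1. ,  0.7, -1.8]), 0.0191, array([ 0.6 ,  0.45, -0.5 ,  1.72,  0.25,  1.04,  0.55]))
```

View pics/c5.png

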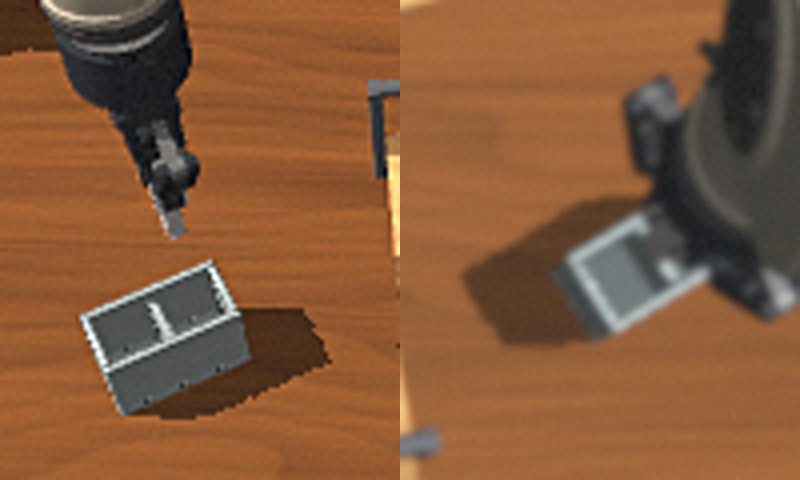

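{"fn": "play_rows", "kwargs": {
  "deltas": [
    [8,[-1.4,-0.5,40],[0,0,0]],
    [8,[-1.4,-0.5,80],[0,0,0]],
    [8,[-1.4,-0.5,110],[0,0,0]],
    [8,[-1.4,-0.5,126],[0,0,0]],
    [8,[-1.4,-0.5,126],[0,0,0]],
    [8,[-1.4,-0.5,126],[0,0,0]]
  ]
}}

```text
clock: 6.02
tcp_pos: [0.58, -0.1943, 0.0748]
orientation: [1.551, 2.732, 0.001]
contact_force: [-0.6, 0.4, -2.0]
grip_width: 0.0186
```

{"fn": "play_rows", "kwargs": {
  "deltas": [
    [46,[0,0,0],[0,0,0]],
    [46,[0,0,0],[0,0,0]],
    [46,[0,0,0],[0,0,0]],
    [46,[0,0,0],[0,0,0]],
    [46,[0,0,-60],[0,0,0]],
    [46,[0,0,-140],[0,0,0]],
    [46,[0,0,-140],[0,0,0]]
  ]
}}

```text
clock: 6.9
tcp_pos: [0.5822, -0.1945, 0.2194]
orientation: [1.547, 2.726, 0.004]
contact_force: [-0.0, 0.8, -0.0]
grip_width: 0.0462
```

```bash
python3 - <<'E'
from h import *
print(st())
for h in(.2,.12,.012): print(steps(graspR(),O-.0347*ry+(-.004-.08*(h-.01))*up+h*nn))
d=grab("scene","s4")[1]
P=cloud("scene",d)[d>0]-B; q=np.c_[P@bx,P@by,P[:,2]]*1000
k=(abs(q[:,0])<30)&(q[:,1]>4)&(q[:,1]<46)&(q[:,2]>8)&(abs(q[:,0])<20)&(q[:,2]<110); print(q[k].mean(0),q[k].max(0),q[k].min(0),k.sum())
cv2.imwrite("pics/c6.png",cv2.resize(cv2.imread("pics/s4.png")[140:250,140:310],None,fx=4,fy=4,interpolation=2))
E
```

```text
(6.9, array([ 0.5822, -0.1945,  0.2194]), array([-0. ,  0.8, -0. ]), 0.0462, array([ 0.61,  0.43, -0.51,  1.7 ,  0.24,  1.06,  0.56]))
(array([226.6, 175. , -33.3]), array([0.568, 0.115, 0.38 ]))
(array([243.4, 134.7,  34. ]), array([0.568, 0.115, 0.38 ]))
(array([266.1,  80.2, 124.9]), array([0.568, 0.115, 0.38 ]))
[ 4.80229568 23.64114089 62.4368605 ] [14.99384125 42.96809231 75.76289103] [-18.40180734   4.19786206   8.05108895] 45
```

View pics/c6.png

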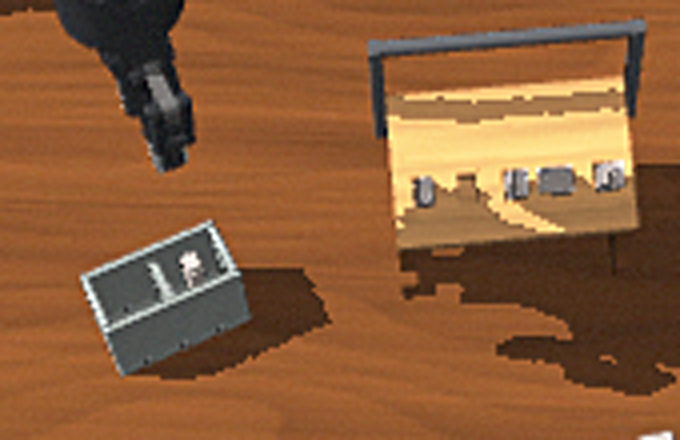

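{"fn": "play_rows", "kwargs": {
  "deltas": [
    [46,[20,20,-45],[0.05,0.01,0.03]],
    [46,[226.6,175,-40],[0.568,0.115,0.38]],
    [46,[226.6,175,-40],[0.568,0.115,0.38]],
    [46,[226.6,175,-40],[0.568,0.115,0.38]],
    [46,[226.6,175,-40],[0.568,0.115,0.38]],
    [46,[226.6,175,-40],[0.568,0.115,0.38]],
    [46,[226.6,175,-40],[0.568,0.115,0.38]],
    [46,[226.6,175,-40],[0.568,0.115,0.38]]
  ]
}}

```text
clock: 7.95
tcp_pos: [0.6161, 0.0871, 0.2593]
orientation: [-1.773, -2.047, 0.601]
contact_force: [-0.5, -0.6, -0.4]
grip_width: 0.0462
```

```bash
python3 - <<'E'
from h import *
print(st())
for h in(.1,.016): print(steps(graspR(),O-.0347*ry+(-.004-.08*(h-.01))*up+h*nn))
E
```

```text
(7.95, array([0.6161, 0.0871, 0.2593]), array([-0.5, -0.6, -0.4]), 0.0462, array([ 0.02,  0.75, -0.44,  1.19,  0.16,  1.82, -0.26]))
(array([  2.8,   4. , 105.8]), array([-0.   ,  0.   , -0.004]))
(array([  2.8,   4. , 190.1]), array([-0.   ,  0.   , -0.004]))
```

{"fn": "play_rows", "kwargs": {
  "deltas": [
    [46,[2.8,4,60],[0,0,0]],
    [46,[2.8,4,105],[0,0,0]],
    [46,[2.8,4,125],[0,0,0]],
    [46,[2.8,4,125],[0,0,0]],
    [46,[2.8,4,125],[0,0,0]]
  ]
}}

```text
clock: 8.57
tcp_pos: [0.5536, 0.0796, 0.1531]
orientation: [-1.777, -2.047, 0.598]
contact_force: [-0.3, 0.3, 0.4]
grip_width: 0.046
```

```bash
python3 - <<'E'
from h import *
print(st())
for h in(.016,): print(steps(graspR(),O-.0347*ry+(-.004-.08*(h-.01))*up+h*nn))
E
```

```text
(8.57, array([0.5536, 0.0796, 0.1531]), array([-0.3,  0.3,  0.4]), 0.046, array([ 0.05,  0.74, -0.45,  1.47,  0.17,  1.56, -0.29]))
(array([ 1. , -0.4, 66.7]), array([ 0.002, -0.   , -0.006]))
```

{"fn": "play_rows", "kwargs": {
  "deltas": [
    [46,[1,0,30],[0,0,0]],
    [46,[1,0,50],[0,0,0]],
    [46,[1,0,66],[0,0,0]],
    [46,[1,0,66],[0,0,0]],
    [46,[1,0,66],[0,0,0]]
  ]
}}

```text
clock: 9.2
tcp_pos: [0.5195, 0.0756, 0.0981]
orientation: [-1.778, -2.047, 0.596]
contact_force: [0.1, -0.8, 0.0]
grip_width: 0.0459
```

{"fn": "play_rows", "kwargs": {
  "deltas": [
    [8,[0,0,0],[0,0,0]],
    [8,[0,0,0],[0,0,0]],
    [8,[0,0,0],[0,0,0]],
    [8,[0,0,0],[0,0,0]],
    [8,[0,0,0],[0,0,0]]
  ],
  "squeeze": 50
}}

```text
clock: 9.82
tcp_pos: [0.5189, 0.0758, 0.0999]
orientation: [-1.776, -2.046, 0.598]
contact_force: [-3.1, 0.2, 8.7]
grip_width: 0.0186
```

{"fn": "play_rows", "kwargs": {
  "deltas": [
    [8,[0,0,-15],[0,0,0]],
    [8,[0,0,-40],[0,0,0]],
    [8,[0,0,-70],[0,0,0]],
    [8,[0,0,-110],[0,0,0]],
    [8,[0,0,-150],[0,0,0]],
    [8,[0,0,-150],[0,0,0]]
  ]
}}

```text
clock: 10.58
tcp_pos: [0.6015, 0.0885, 0.2294]
orientation: [-1.781, -2.05, 0.59]
contact_force: [0.7, 0.2, -1.1]
grip_width: 0.0189
```

```bash
python3 - <<'E'
from h import *
p=B-.025*by+np.array([0,0,.22]); print(steps(boxR(1),p),st())
E
```

```text
(array([-323.4,  -32. ,   31.8]), array([-0.552, -0.109, -0.385])) (10.57, array([0.6015, 0.0885, 0.2294]), array([ 0.7,  0.2, -1.1]), 0.0189, array([ 0.03,  0.74, -0.44,  1.27,  0.16,  1.74, -0.27]))
```

{"fn": "play_rows", "kwargs": {
  "deltas": [
    [8,[-60,0,-10],[-0.05,0,0]],
    [8,[-120,0,-10],[-0.1,0,-0.05]],
    [8,[-240,-25,10],[-0.45,-0.08,-0.3]],
    [8,[-323,-32,32],[-0.552,-0.109,-0.385]],
    [8,[-323,-32,32],[-0.552,-0.109,-0.385]],
    [8,[-323,-32,32],[-0.552,-0.109,-0.385]],
    [8,[-323,-32,32],[-0.552,-0.109,-0.385]],
    [8,[-323,-32,32],[-0.552,-0.109,-0.385]]
  ]
}}

```text
clock: 11.58
tcp_pos: [0.6036, -0.2353, 0.2196]
orientation: [-1.55, -2.731, -0.002]
contact_force: [0.4, -0.3, -1.6]
grip_width: 0.0195
```

```bash
python3 - <<'E'
from h import *
p=B-.025*by+np.array([0,0,.073]); print(steps(boxR(1),p),st())
grab("scene","s5");grab("top","t5")
f=lambda x,s:cv2.resize(x,None,fx=s,fy=s,interpolation=cv2.INTER_CUBIC)
cv2.imwrite("pics/c7.png",np.hstack([f(cv2.imread("pics/s5.png")[130:250,140:240],4),f(cv2.imread("pics/t5.png")[120:240,280:380],4)]))
E
```

```text
(array([ -2.3,  -1.6, 146.6]), array([ 0.   , -0.001,  0.002])) (11.57, array([ 0.6036, -0.2353,  0.2196]), array([ 0.4, -0.3, -1.6]), 0.0195, array([ 0.65,  0.5 , -0.53,  1.61,  0.27,  1.11,  0.6 ]))
```

View pics/c7.png

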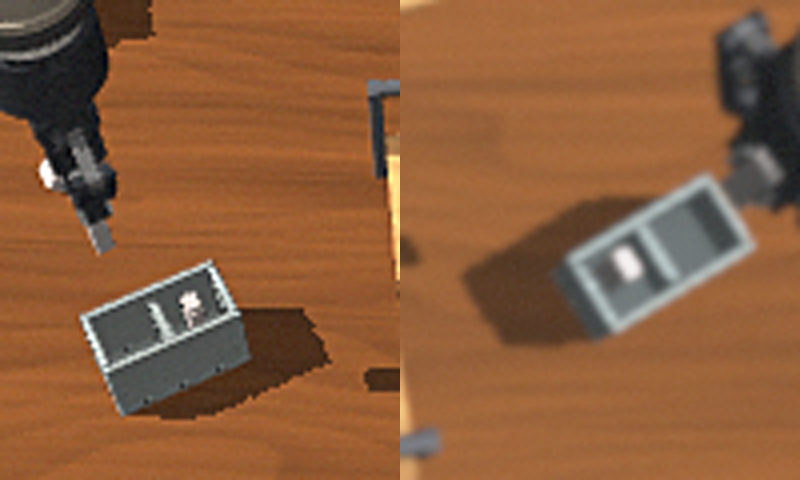

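{"fn": "play_rows", "kwargs": {
  "deltas": [
    [8,[-2.3,-1.6,50],[0,0,0]],
    [8,[-2.3,-1.6,95],[0,0,0]],
    [8,[-2.3,-1.6,130],[0,0,0]],
    [8,[-2.3,-1.6,146],[0,0,0]],
    [8,[-2.3,-1.6,146],[0,0,0]],
    [8,[-2.3,-1.6,146],[0,0,0]]
  ]
}}

```text
clock: 12.42
tcp_pos: [0.6054, -0.2371, 0.0754]
orientation: [1.547, 2.732, 0.003]
contact_force: [0.2, -0.2, -1.3]
grip_width: 0.019
```

{"fn": "play_rows", "kwargs": {
  "deltas": [
    [46,[0,0,0],[0,0,0]],
    [46,[0,0,0],[0,0,0]],
    [46,[0,0,0],[0,0,0]],
    [46,[0,0,0],[0,0,0]],
    [46,[0,0,-60],[0,0,0]],
    [46,[0,0,-140],[0,0,0]],
    [46,[-60,0,-140],[0,0,0]],
    [46,[-120,0,-140],[0,0,0]]
  ]
}}

```text
clock: 13.42
tcp_pos: [0.6687, -0.3414, 0.2195]
orientation: [1.543, 2.728, 0.003]
contact_force: [1.2, 0.3, 0.8]
grip_width: 0.0457
```

```bash
python3 - <<'E'
from h import *
print(st())
grab("scene","s6");d=grab("top","t6")[1]
P=cloud("top",d)[d>0]; f=face(P)*1000
for k in(-68,0,68):
    q=f[(abs(f[:,1]-k)<12)&(f[:,2]>8)&(f[:,2]<85)&(abs(f[:,0])<25)];print(k,len(q),[np.median(q[(q[:,2]>lo)&(q[:,2]<=lo+15)],axis=0).round(1)[:2].tolist() for lo in range(8,80,15)],q[:,2].max())
g=lambda x,s:cv2.resize(x,None,fx=s,fy=s,interpolation=cv2.INTER_CUBIC)
cv2.imwrite("pics/c8.png",np.vstack([g(cv2.imread("pics/s6.png")[140:230,140:320],4),g(cv2.imread("pics/t6.png")[155:215,200:380],4)]))
E
```

```text
(13.43, array([ 0.6687, -0.3414,  0.2195]), array([1.2, 0.3, 0.8]), 0.0457, array([ 0.68,  0.66, -0.49,  1.33,  0.31,  1.22,  0.72]))
-68 134 [[5.0, -66.6], [4.1, -67.5], [2.5, -68.8], [0.2, -65.4], [-5.7, -68.4]] 75.55839286272841
0 126 [[5.4, 0.6], [4.3, -1.5], [2.9, -0.6], [-0.1, -0.3], [-6.8, -0.2]] 75.0017032162687
68 124 [[5.9, 66.9], [4.3, 67.7], [2.5, 66.5], [-0.0, 65.8], [-6.4, 67.5]] 74.70722280783116
```

View pics/c8.png

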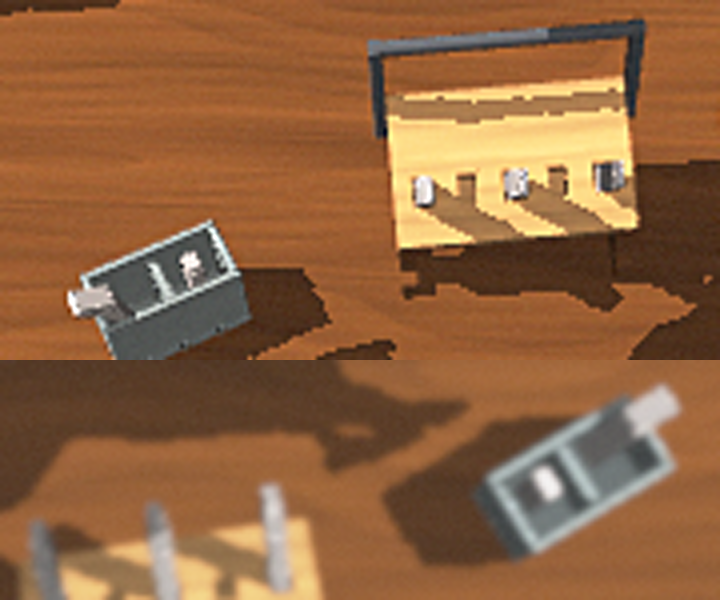

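```bash
python3 - <<'E'
from h import *
for n,t in(("scene","s6"),("scene",None),("top",None)):
    d=np.load("pics/s6.npy") if t else grab(n,n+"7")[1]
    P=cloud(n,d)[d>0]-B; q=np.c_[P@bx,P@by,P[:,2]]*1000
    k=(abs(q[:,0])<19)&(q[:,1]>-75)&(q[:,1]<-6)&(q[:,2]>20)&(q[:,2]<120)
    s=q[k]; print(n,[(lo,s[(s[:,2]>lo)&(s[:,2]<=lo+12)].mean(0).round(1).tolist(),((s[:,2]>lo)&(s[:,2]<=lo+12)).sum()) for lo in range(20,110,12) if ((s[:,2]>lo)&(s[:,2]<=lo+12)).sum()])
print(st())
E
```

```text
scene [(32, [2.3, -41.5, 37.8], np.int64(5)), (44, [3.4, -30.0, 51.3], np.int64(4)), (56, [11.7, -42.5, 64.0], np.int64(15)), (68, [13.5, -40.1, 74.7], np.int64(18)), (80, [9.5, -52.6, 86.1], np.int64(63)), (92, [8.6, -60.2, 92.9], np.int64(2))]
scene [(32, [1.6, -41.5, 36.8], np.int64(5)), (44, [5.8, -29.3, 51.5], np.int64(2)), (56, [9.9, -42.0, 63.6], np.int64(19)), (68, [12.7, -40.9, 75.6], np.int64(22)), (80, [9.0, -53.3, 86.2], np.int64(59)), (92, [5.0, -62.0, 92.0], np.int64(1))]
top [(20, [2.4, -33.3, 26.9], np.int64(30)), (32, [2.0, -35.5, 37.0], np.int64(25)), (44, [2.6, -36.7, 49.7], np.int64(33)), (56, [-1.2, -42.7, 63.0], np.int64(46)), (68, [8.2, -39.1, 74.1], np.int64(29)), (80, [10.0, -52.4, 86.0], np.int64(80)), (92, [7.0, -61.4, 93.1], np.int64(5))]
(13.62, array([ 0.6664, -0.3411,  0.2144]), array([0.9, 0.6, 0.2]), 0.0458, array([ 0.68,  0.66, -0.48,  1.34,  0.31,  1.21,  0.72]))
```

```bash
python3 -c "
from h import *
print(r.hand_in(),st()[:3])"
```

```text
the job is handed in; nothing more can be done
the job is handed in; nothing more can be done
```

The snapped and the bent chisel are each in their own pocket of the grey box, and I handed the job in at about 13.6 s on the robot's clock. `hand_in` gave no verdict, so the results below come from my own last checks.

- **Snapped chisel:** I took it from the slot at rack y = +34 mm. It stands almost upright in the pocket nearer the rack, its top about 10 mm above the rim.
- **Bent chisel:** I took it from the slot at y = -34 mm. It leans on the outer wall of the other pocket with its blade pointing away from the partition. I estimate its origin is about 5 mm off the pocket's centre and about 40 mm above the floor. It did not visibly move between the two depth pictures I compared, about 0.1 s apart.
- **Sound chisels:** All three are still in their slots, within 1–2 mm of their first readings.
- **Bystanders:** The arm never went near the hammer, torch or oil can, but I took no final measurement of them.
- **Forces:** The largest contact force I read was about 15 N, during the first grip. The gripper finished empty, about 0.1 m clear of the box.

No check failed. The scene and top cameras disagreed by a few millimetres, which is small compared with the tolerances.

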